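# Put the bench tools away in their rests

### The job

Tidy the jeweller's bench: put each of the four loose steel tools - the doming cube, the large disc, the small disc and the grooved bar - into the wooden rest whose recess has its shape and size, lying flat on the floor of the recess with the same side up as now. Set each one down, do not drop it, and leave the little glass bottle standing where it is.

Things in the scene. Friction and masses are not known exactly. Their poses are not given: they have to be found in the camera images.
- doming_cube: Plain steel doming cube, 44 mm each way, about 0.65 kg, with a dark round hollow in its top and in each side. x and y are square to its side faces. Origin: centre of its underside; z up. Loose, stands flat on the bench.
- big_round: Plain steel disc (round bench anvil), 58 mm diameter, 32 mm high, about 0.65 kg. Origin: centre of its underside; z up. Loose, stands flat on the bench.
- small_round: Plain steel disc (small round stake), 38 mm diameter, 32 mm high, about 0.28 kg. Origin: centre of its underside; z up. Loose, stands flat on the bench.
- groove_bar: Plain steel bar with four dark grooves of different widths across its top, 32 mm wide (along its x) x 86 mm long (along its y) x 32 mm high, about 0.65 kg. Origin: centre of its underside; z up. Loose, stands flat on the bench.
- cube_rest: Fixed wooden block, 14 mm high, 84 x 84 mm; a recess 8 mm deep with a flat floor (grey-lined, 6 mm above the bench) is cut in its middle: a square, 54 x 54 mm, for the doming cube. Origin: under the centre of block and recess, at bench height; z up; x and y run along the sides of the square. Turned up to 26 degrees from square with the bench.
- big_rest: Fixed wooden block, 14 mm high, 96 x 96 mm; a recess 8 mm deep with a flat floor (grey-lined, 6 mm above the bench) is cut in its middle: a circle of 68 mm diameter, for the large disc. Origin: under the centre of block and recess, at bench height; z up; x and y run along the block's sides. Turned up to 26 degrees from square with the bench.
- small_rest: Fixed wooden block, 14 mm high, 76 x 76 mm; a recess 8 mm deep with a flat floor (grey-lined, 6 mm above the bench) is cut in its middle: a circle of 48 mm diameter, for the small disc. Origin: under the centre of block and recess, at bench height; z up; x and y run along the block's sides. Turned up to 26 degrees from square with the bench.
- bar_rest: Fixed wooden block, 14 mm high, 70 mm along x, 124 mm along y; a recess 8 mm deep with a flat floor (grey-lined, 6 mm above the bench) is cut in its middle: an oblong, 42 mm along x by 96 mm along y, for the grooved bar. Origin: under the centre of block and recess, at bench height; z up; y runs along the recess's length. Turned up to 26 degrees from square with the bench.
- flask: Small amber glass bottle with a white cap, 30 mm diameter, 60 mm high, standing loose between the tools and rests near the middle of the work area; not to be disturbed. Origin: centre of its underside; z up.
Not all that is in view belongs to the job. Leave any orange or purple look-alike of the big_round alone.

How it is judged (in metres and radians):
At the end, for the whole second after the job is handed in: Each of the four tools lies in its own rest: centre within 10 mm of the recess's centre, underside no more than 3 mm above the recess's floor, upright within 0.08 rad, at rest and released (horizontal distance between doming_cube and cube_rest below 0.01 m and z of doming_cube in the frame of cube_rest below 0.009 m and angle between each of doming_cube, big_round, small_round, groove_bar's own z axis and vertical below 0.08 rad and linear speed of each of doming_cube, big_round, small_round, groove_bar below 0.02 m/s and contact force between the fingers and doming_cube below 0.1 N and horizontal distance between big_round and big_rest below 0.01 m and z of big_round in the frame of big_rest below 0.009 m and contact force between the fingers and big_round below 0.1 N and horizontal distance between small_round and small_rest below 0.01 m and z of small_round in the frame of small_rest below 0.009 m and contact force between the fingers and small_round below 0.1 N and horizontal distance between groove_bar and bar_rest below 0.01 m and z of groove_bar in the frame of bar_rest below 0.009 m and contact force between the fingers and groove_bar below 0.1 N); the robot touches nothing.
It fails at once if the glass bottle is shifted by more than 20 mm or tipped over (distance of flask from where it was at the start of the episode above 0.02 m or angle between flask's own z axis and vertical above 0.35 rad).
It fails at once if a steel tool is dropped or thrown (it moves faster than 0.8 m/s, a free fall of over 30 mm, with the fingers off it) ((linear speed of doming_cube above 0.8 m/s and contact force between the fingers and doming_cube below 0.1 N) or (linear speed of big_round above 0.8 m/s and contact force between the fingers and big_round below 0.1 N) or (linear speed of small_round above 0.8 m/s and contact force between the fingers and small_round below 0.1 N) or (linear speed of groove_bar above 0.8 m/s and contact force between the fingers and groove_bar below 0.1 N)).
It also fails if it takes over 99 s, if anything falls off the work surface, if the arm or the gripper's body presses on something with over 40 N, if the wrist force passes 120 N, or if a joint passes its speed limit or range.

### The arm

A 6-joint arm with a two-finger parallel gripper is mounted at the origin on the work surface. World frame = base frame: x ahead of the robot, y to its left, z up, the work surface at z = 0. Lengths are in mm, angles in rad, forces in N, time in s.
With the tool pointing down it reaches from about 375 to 975 mm from the base axis. Payload 3.8 kg.
Tool frame: the origin (TCP) lies midway between the tips of the shut fingers; the grasp point (between the pads) lies 19 mm behind it; z points along the fingers, y is the line along which they close (so a half turn about z gives the same grasp; the last joint's range is limited). The gripper opens to 88 mm and grips with 3 to 60 N. Pads are 18 mm wide; open, the fingers measure 123 mm over their backs; the gripper's body (75 mm by 187 mm) begins 45 mm behind the grasp point.
Start: joints at [1.253, 0.264, 1.604, -0, 1.274, -0.037], TCP at [187.057, 648.558, 214.206] pointing down, gripper open.
Joint ranges: [-2.63, 2.63], [-0.94, 2.18], [0.31, 2.57], [-1.31, 4.45], [0, 2.66], [-2.55, 2.55]. Speed limits (rad/s): [2.57, 2.57, 3.14, 3.14, 3.14, 3.14].

### API

Orientations are given as a unit quaternion [x, y, z, w].
In Python, from bench import robot gives the robot as it stands. Calls block until the motion is done:
- robot.move_ptp(position, orientation): joint-space move of the TCP to a pose.
- robot.servo_line(position, rotation=None, speed=150): straight line of the TCP; rotation=None keeps the orientation; speed is the mean speed in mm/s.
- robot.move_j(angles): joint-space move.
- robot.move_gripper(opening, newtons=None): finger opening in mm; newtons is the grip in N (None keeps the last); returns when the fingers have stopped.
- robot.dwell(seconds).
- robot.ik(position, orientation): joint angles nearest the present ones, or None.
- robot.read_state(): the state.
- robot.snapshot(name): name is "side" or "top"; returns (picture, depth): 480x640x3 uint8, red, green, blue; 480x640 float32, mm along the optical axis (not along the pixel's ray), 0 where there is no reading.
- robot.get_calibration(name): a dict with "K" (3x3 intrinsics, pixels), "k1" (the pictures are not rectified: a ray, as slopes to the right and down, at radius r is drawn at 1 + k1 r^2 times it, then the intrinsics apply), "camera_from_world" (4x4, takes a point from world to camera coordinates). Camera axes: x right, y up, looking along -z (the intrinsics and any distortion apply to the point x, -y, -z); pixel columns grow to the right and rows downward; lengths in mm; the calibration is good to about 2 mm. A picture is of the moment at which its call begins. get_calibration takes no time and is no camera call.
A pose or a line that the arm cannot do raises robot.Unreachable and nothing moves.
- robot.hand_in(): hands the job in; it is judged then, once.
The state is a dict: "clock": time; "joints": joint angles; "qvel": joint speeds; "joint_torque": joint torques, N m; "position": TCP position; "eef_rot": TCP orientation; "force": force on the tool from outside, world axes, zero at the start; "moment": the same for the moment, N m; "opening": finger opening in mm; "grasp_force": force on a finger pad.
Only numpy, scipy, OpenCV 4.12 (cv2) and the standard library are available. Lean on these libraries where they do the work, as an engineer would, in place of code of your own. Each camera call takes 0.05 s, during which the arm holds its last target. There are 200 camera calls.

## Working session

There is one attempt and no reset: what is moved stays moved. The work goes in short steps, each a Python script; the robot and the scene stay as the last script left them, time stands still between calls to the robot, and variables do not carry over. Pictures are saved under pics/ and viewed, at most 14 in all, crops included, and the job is handed in when it is done.

```bash
ls; mkdir -p pics
python3 - <<'E'
from bench import robot
import cv2,numpy as np
for n in("top","side"):
    p,d=robot.snapshot(n); cv2.imwrite(f"pics/{n}0.png",p[:,:,::-1]); np.save(f"pics/{n}0.npy",d)
    c=robot.get_calibration(n); print(n,c, (d>0).mean(), np.median(d[d>0]))
s=robot.read_state(); print(s["clock"],s["eef_rot"],s["opening"])
E
```

```text
pics
top {'K': array([[525.08071473,   0.        , 324.45150926],
       [  0.        , 525.08071473, 236.10009771],
       [  0.        ,   0.        ,   1.        ]]), 'k1': -0.058819350159598605, 'camera_from_world': array([[-2.62422346e-03, -9.99983971e-01, -5.01705305e-03,
         6.16750178e+01],
       [ 9.83582626e-01, -3.48639664e-03,  1.80424674e-01,
        -4.64628259e+02],
       [-1.80439274e-01, -4.46121155e-03,  9.83576009e-01,
        -9.02402492e+02],
       [ 0.00000000e+00,  0.00000000e+00,  0.00000000e+00,
         1.00000000e+00]])} 0.9959309895833334 980.7296
side {'K': array([[486.81510153,   0.        , 311.19002916],
       [  0.        , 486.81510153, 239.84327084],
       [  0.        ,   0.        ,   1.        ]]), 'k1': -0.02742464960988151, 'camera_from_world': array([[ 9.64529633e-01, -2.63812603e-01, -9.24643787e-03,
        -4.34808959e+02],
       [ 1.58466375e-01,  5.50646605e-01,  8.19558860e-01,
        -1.45748949e+02],
       [-2.11118437e-01, -7.91954056e-01,  5.72920395e-01,
        -7.45161681e+02],
       [ 0.00000000e+00,  0.00000000e+00,  0.00000000e+00,
         1.00000000e+00]])} 0.9960774739583333 921.17804
0.1 [ 1.39925644e-01  9.90161515e-01 -9.79551829e-04 -1.72000263e-04] 88.19897421691613
```

View pics/top0.png

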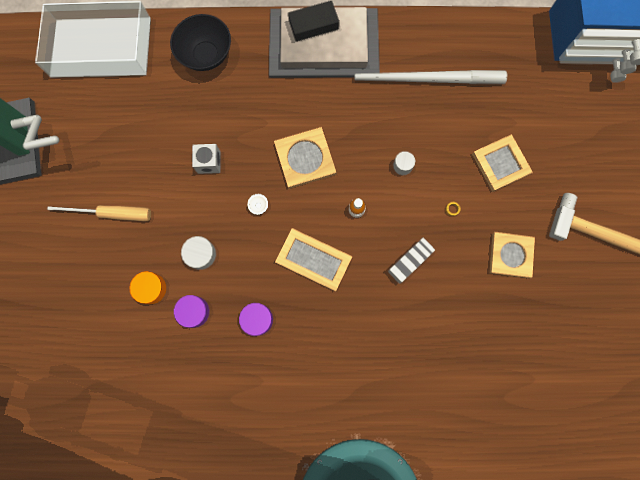

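View pics/side0.png

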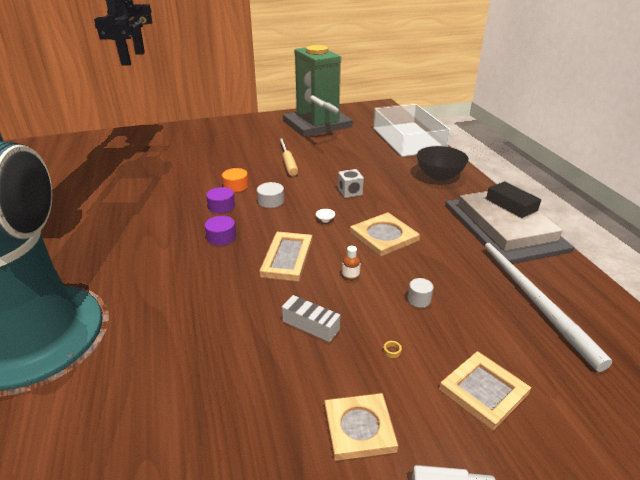

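The top view shows these tools (column, row):
- doming cube (206,158)
- large disc (198,253)
- small disc (404,163)
- grooved bar (411,260)
- bottle (357,208)

The rests are the big rest (305,157), cube rest (502,162), bar rest (313,260) and small rest (513,255). The side view shows the same layout, with the arm at the upper left clear of everything. Next I measure from both views.

```bash
cat > vis.py <<'E'
import cv2,numpy as np
def rays(n,c):
    v,u=np.mgrid[0:480,0:640].astype(np.float64)
    p=cv2.undistortPoints(np.stack([u.ravel(),v.ravel()],1)[:,None],c["K"],np.array([c["k1"],0,0,0.]))[:,0]
    T=np.linalg.inv(c["camera_from_world"])
    d=np.c_[p[:,0],-p[:,1],-np.ones(len(p))]
    return T[:3,3],(d@T[:3,:3].T).reshape(480,640,3)
def plane(o,d,h): return o+d*((h-o[2])/d[...,2])[...,None]
OBJ=dict(doming_cube=(44,(44,44)),big_round=(32,(58,58)),small_round=(32,(38,38)),groove_bar=(32,(32,86)),
 cube_rest=(14,(84,84)),big_rest=(14,(96,96)),small_rest=(14,(76,76)),bar_rest=(14,(70,124)),flask=(60,(20,20)))
def find(robot,n,seeds=None,pic=None,dep=None):
    """top-face outline of each object: depth-height band -> contour -> rays on plane h"""
    c=robot.get_calibration(n)
    if pic is None: pic,dep=robot.snapshot(n)
    o,d=rays(n,c); Z=(o+d*dep[...,None])[...,2]
    out={}
    for k,(u,v) in seeds.items():
        h,sz=OBJ[k]; P=plane(o,d,h)
        if n=="side" or not isinstance(u,int): near=np.hypot(P[...,0]-u,P[...,1]-v)<max(sz)*.72+8
        else: near=np.hypot(P[...,0]-P[v,u,0],P[...,1]-P[v,u,1])<max(sz)*.72+8
        m=(near&(abs(Z-h)<3.5)).astype(np.uint8)
        cs,_=cv2.findContours(m,cv2.RETR_EXTERNAL,cv2.CHAIN_APPROX_NONE)
        q=max(cs,key=cv2.contourArea)[:,0]; X=P[q[:,1],q[:,0],:2].astype(np.float32)
        (x,y),(w,l),a=cv2.minAreaRect(X)
        if w>l: w,l,a=l,w,a+90   # a: direction of the short side (x axis)
        out[k]=(x,y,w,l,(a+90)%180-90,np.median(Z[m>0]))
    return out
E
python3 - <<'E'
from bench import robot
import numpy as np,cv2,json
from vis import *
S=dict(doming_cube=(206,155),big_round=(198,253),small_round=(404,163),groove_bar=(411,260),big_rest=(305,157),cube_rest=(502,162),bar_rest=(313,260),small_rest=(513,255),flask=(357,202))
r=find(robot,"top",S,cv2.imread("pics/top0.png"),np.load("pics/top0.npy"))
r2=find(robot,"side",{k:v[:2] for k,v in r.items()},cv2.imread("pics/side0.png"),np.load("pics/side0.npy"))
for k in S: print(k,np.round(r[k],1),np.round(r2[k],1),OBJ[k], "R",round(float(np.hypot(*r[k][:2]))))
json.dump({k:[list(map(float,r[k])),list(map(float,r2[k]))] for k in S},open("m.json","w"))
E
```

```text
doming_cube [618.3 283.9  41.4  45.7 -87.8  44.1] [618.2 281.9  46.9  51.4   2.9  45.6] (44, (44, 44)) R 680
big_round [ 4.392e+02  2.923e+02  5.340e+01  5.530e+01 -1.000e-01  3.190e+01] [438.4 290.7  57.   62.  -16.3  33.2] (32, (58, 58)) R 528
small_round [609.7 -90.5  35.8  36.3 -47.1  31.7] [608.7 -93.3  35.   43.1 -24.7  33.2] (32, (38, 38)) R 616
groove_bar [422.4 -97.8  32.1  86.3  42.9  31.7] [ 423.1 -100.2   37.4   86.8   42.5   33.3] (32, (32, 86)) R 434
big_rest [624.5  97.9  96.   97.8 -72.9  13.8] [624.9  95.1 102.4 104.3  17.3  15.4] (14, (96, 96)) R 632
cube_rest [ 614.1 -281.1   85.5   86.2   25.3   13.5] [ 612.  -283.9   85.4   89.2  -65.2   15. ] (14, (84, 84)) R 675
bar_rest [426.6  81.2  70.4 124.1 -25.7  13.7] [426.6  78.8  71.8 132.  -25.6  15.1] (14, (70, 124)) R 434
small_rest [ 434.2 -288.3   75.4   77.6   -8.1   13.4] [ 433.3 -290.9   76.    79.2   -7.8   15. ] (14, (76, 76)) R 521
flask [5.215e+02 1.000e-01 1.430e+01 1.470e+01 8.920e+01 5.910e+01] [521.9  -2.7  13.5  17.6 -18.8  61.2] (60, (20, 20)) R 522
```

```bash
cat > pp.py <<'E'
from bench import robot
import numpy as np,json
M={k:np.mean([v[0][:2],v[1][:2]],0) for k,v in json.load(open("m.json")).items()}
G=12.5  # TCP above the tool's underside: fingertips stay above the 14 mm block
def q(c): # tool down, closing along world angle c (deg)
    f=np.radians((c+90)/2); return [np.cos(f),np.sin(f),0,0]
def fz(): return robot.read_state()["force"][2]
def pick(t,c,lift=150):
    x,y=M[t]; robot.move_gripper(88)
    robot.move_ptp([x,y,120],q(c)); robot.servo_line([x,y,G],speed=120)
    robot.move_gripper(0,50); s=robot.read_state()
    robot.servo_line([x,y,lift],speed=120); s2=robot.read_state()
    print(t,"opening",s["opening"],s2["opening"],"grip",s2["grasp_force"],"fz",s["force"][2],s2["force"][2],"t",s2["clock"])
    return s2["opening"]
def place(r,c,w,hi=150):
    x,y=M[r]; robot.move_ptp([x,y,hi],q(c)); robot.servo_line([x,y,G+6+6],speed=100); robot.dwell(.3)
    f0=fz()
    for z in np.arange(4,-2.1,-1):
        robot.servo_line([x,y,G+6+z],speed=20); f=fz()
        if abs(f-f0)>4: break
    print(r,"down z",z,"df",f-f0)
    robot.move_gripper(min(88,w+22)); robot.servo_line([x,y,hi],speed=150)
    print("clock",robot.read_state()["clock"])
E
python3 - <<'E'
from pp import *
w=pick("big_round",58)
if abs(w-58)<4: place("big_rest",20,w)
E
```

```text
big_round opening 0.27125724329053796 0.5369153542732469 grip 0.0 fz -0.027628049413367488 0.27557556887370654 t 5.6
```

The fingers closed fully with nothing between them, so I'll look before moving again.

Run:
```python
from bench import robot
import cv2,numpy as np
ps=[]
for n in("top","side"):
    p,d=robot.snapshot(n); cv2.imwrite(f"pics/{n}1.png",p[:,:,::-1]); np.save(f"pics/{n}1.npy",d); ps.append(p[100:350,60:440,::-1])
cv2.imwrite("pics/both1.png",np.vstack([ps[0],ps[1]]))
s=robot.read_state(); print(s["position"],s["eef_rot"],s["opening"])
```

```text
[438.15022264 291.1163445  148.86549811] [ 2.75659100e-01  9.61254899e-01 -7.47016779e-04 -7.22810631e-04] 0.19078071785548387
```

View pics/both1.png

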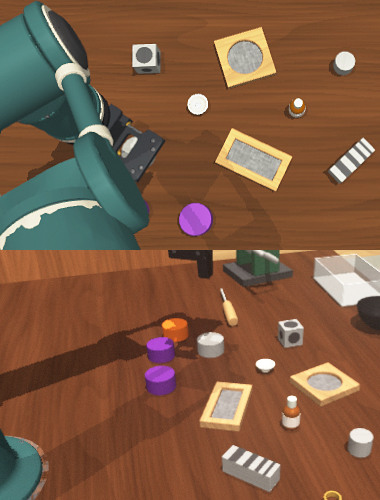

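In the side half, the disc (now near original pixel (270,195)) looks undisturbed, with the raised gripper at the top near (250,112). I'll check the gripper's projection and re-measure the disc.

Run:
```python
from bench import robot
import cv2,numpy as np
from vis import *
s=robot.read_state(); p=np.array(s["position"])
for n in("top","side"):
    c=robot.get_calibration(n)
    for z in (0,100):
        v=c["camera_from_world"]@np.r_[p+[0,0,z],1]; v=np.array([v[0],-v[1],-v[2]])
        print(n,z,cv2.projectPoints(v[None],np.zeros(3),np.zeros(3),c["K"],np.array([c["k1"],0,0,0]))[0].ravel())
    if n=="side": print(find(robot,n,dict(big_round=(438,291)),1,np.load("pics/side1.npy")))
    Z=np.load(f"pics/{n}1.npy"); o,d=rays(n,c); W=o+d*Z[...,None]
    m=(np.hypot(W[...,0]-p[0],W[...,1]-p[1])<150)&(W[...,2]>120)&(W[...,2]<230)
    if m.any(): w=W[m]; i=w[:,2]<170; print(n,"gripper pts",np.percentile(w,[1,50,99],axis=0).round(),"low",w[i].mean(0).round() if i.any() else 0, w[:,2].min())
im=cv2.imread("pics/side1.png"); cv2.imwrite("pics/c1.png",cv2.resize(im[0:230,150:400],None,fx=2.4,fy=2.4))
```

```text
top 0 [179.86750731 240.99215221]
top 100 [160.45833898 228.87415907]
side 0 [266.49331575 137.96915168]
side 100 [263.31249797  88.84761947]
{'big_round': (437.973388671875, 288.8305358886719, 56.25883483886719, 67.01372528076172, -12.568588256835938, np.float64(33.34696853503647))}
side gripper pts [[421. 271. 174.]
 [438. 280. 198.]
 [455. 298. 228.]] low 0 172.68517781148557
```

View pics/c1.png

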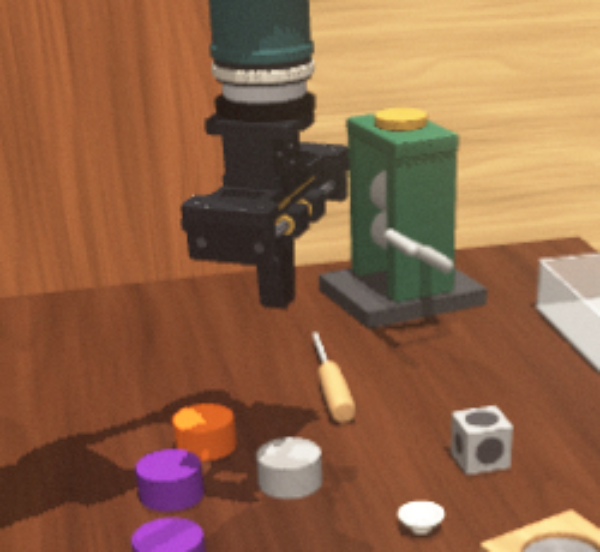

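The picture shows the shut fingertips at crop (277,305), about original pixel (265,127). The reported TCP projects to (266,138), and the depth puts the tips at z≈173, not 149. So the real tips are about 22 mm higher than reported, and the fingers closed just above the 32 mm disc, which is undisturbed. I'll measure the offset by gently touching bare bench at (530,290).

Run:
```python
from pp import *
robot.servo_line([530,290,60],speed=200); robot.servo_line([530,290,4],speed=100); robot.dwell(.2)
f0=fz()
for z in np.arange(2,-29,-1.5):
    robot.servo_line([530,290,z],speed=30); f=fz()
    if f-f0>3: break
s=robot.read_state(); print("cmd z",z,"pos",s["position"],"df",f-f0)
robot.servo_line([530,290,60],speed=150); print(robot.read_state()["clock"])
```

```text
cmd z -25.0 pos [530.17845196 290.08806125 -24.07905017] df 7.041866165471912
12.8667
```

The touch confirms it: the tips meet the bench at a reported z≈-24. The gripper therefore sits about 23.5 mm higher than the tool frame says, and I'll apply that offset.

```bash
sed -i 's/^G=12.5/OFF=-23.3\nG=12.5+OFF/' pp.py; sed -i 's/hi=150/hi=125/;s/lift=150/lift=125/;s/x,y,120\]/x,y,60]/' pp.py
python3 - <<'E'
from pp import *
robot.move_gripper(88)
w=pick("big_round",58)
if abs(w-58)<4: place("big_rest",20,w)
E
```

```text
big_round opening 56.46008199291031 56.571029239372706 grip 49.99753203475848 fz 3.1265298031668056 -8.218800719019743 t 17.4583
big_rest down z 0.0 df 5.79665479489029
clock 22.975
```

The disc gripped at the right width and met the floor at the nominal height. Now the other three.

Run:
```python
from pp import *
for t,c,r,c2,w0 in (("doming_cube",2.5,"cube_rest",25.0,44),("small_round",-10,"small_rest",-30,38),("groove_bar",42.7,"bar_rest",-25.65,32)):
    w=pick(t,c)
    if abs(w-w0)>4: print("bad grip"); break
    place(r,c2,w)
    s=robot.read_state(); print(s["joints"])
robot.move_ptp([450,250,200],q(30))
import cv2
for n in("top","side"):
    p,d=robot.snapshot(n); cv2.imwrite(f"pics/{n}2.png",p[:,:,::-1]); np.save(f"pics/{n}2.npy",d)
print(robot.read_state()["clock"])
```

```text
doming_cube opening 43.7977325185055 43.75901390896598 grip 49.94859041646123 fz 0.22463400624930321 -7.4829691326768435 t 26.8917
cube_rest down z -1.0 df 10.352564318870147
clock 33.65
[-4.68688978e-01  3.28771490e-01  1.69271424e+00 -1.49230904e-05
  1.12224494e+00 -9.05012276e-01]
small_round opening 36.5786541477477 36.787794953998706 grip 49.94900230814892 fz 0.9175279636898208 -2.171179742879089 t 37.875
small_rest down z -1.0 df 7.364356073593646
clock 43.6333
[-6.36411151e-01  4.98175181e-02  2.02455930e+00 -1.77907152e-05
  1.06911708e+00 -1.12819368e-01]
groove_bar opening 31.702015254368387 31.73546254793764 grip 49.99494630843401 fz -0.4585007737688068 -7.101243869530853 t 48.025
bar_rest down z -1.0 df 13.348453329991266
clock 54.1833
[ 1.27988092e-01 -1.25465284e-01  2.19281825e+00 -3.03162330e-05
  1.07600442e+00  5.75655167e-01]
55.0583
```

Run:
```python
from pp import *
import vis,cv2
from vis import *
pairs=dict(doming_cube="cube_rest",big_round="big_rest",small_round="small_rest",groove_bar="bar_rest")
O0=dict(OBJ); m0=json.load(open("m.json"))
for i,n in enumerate(("top","side")):
    for t,r in {**pairs,"flask":"flask"}.items():
        OBJ[t]=(O0[t][0]+(6 if t!="flask" else 0),O0[t][1])
        try: a=find(robot,n,{t:tuple(map(float,M[r]))},1,np.load(f"pics/{n}2.npy"))[t]; print(n,t,"off",np.round(np.array(a[:2])-m0[r][i][:2],1),np.round(a[2:],1))
        except Exception as e: print(n,t,e)
im=[cv2.imread(f"pics/{n}2.png") for n in("top","side")]
cv2.imwrite("pics/b2.png",np.vstack([im[0][110:300,100:600],im[1][150:480,100:600]]))
```

```text
top doming_cube off [-0.7  0.6] [ 45.   45.2 -63.6  49.8]
top big_round off [0.  0.1] [56.1 56.9 90.  37.9]
top small_round off [0.1 0.3] [33.9 36.1 43.  37.4]
top groove_bar off [-0.1 -0.6] [ 32.3  85.7 -25.5  37.9]
top flask off [0. 0.] [14.3 14.7 89.2 59.7]
side doming_cube off [-0.9  0.4] [ 44.4  47.6 -65.5  51. ]
side big_round off [-1.1 -0.1] [ 57.4  63.6 -16.1  39.5]
side small_round off [0.  0.2] [ 35.   39.6 -18.6  38.7]
side groove_bar off [-0.2 -0.4] [ 33.6  91.8 -25.3  39.4]
side flask off [0. 0.] [ 13.5  17.6 -18.8  60.9]
```

View pics/b2.png

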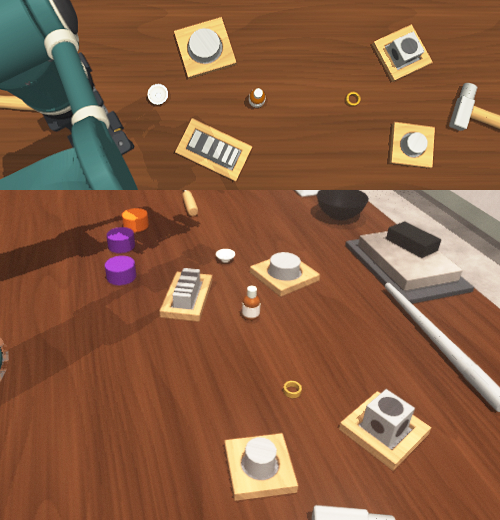

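All four tools lie in their own recesses: centres are within about 1 mm and the tops are at the heights expected for tools on the recess floors. The bottle, at crop pixel (257,97), hasn't moved and the gripper is clear at z≈200, so I'm handing in.

```bash
python3 -c "
from bench import robot
print(robot.hand_in())"
```

```text
the job is handed in; nothing more can be done
None
```

The job is handed in, with no verdict returned: all four tools measured within about 1 mm of their recess centres and flat on the floor, the bottle had not moved, and the clock read about 55 s of the 99 s allowed.

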